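Nest the large roundel against the chasing board's three pins

ROBOT

A 6-joint arm with a two-finger parallel gripper is mounted at the origin on the work surface. World frame = base frame: x ahead of the robot, y to its left, z up, the work surface at z = 0. Lengths are in m, angles in rad, forces in N, time in s.
With the tool pointing down it reaches from about 0.275 to 0.875 m from the base axis. Payload 12.5 kg.
Tool frame: the origin (TCP) lies at the very end of the fingers, on their centre line; the grasp point (between the pads) lies 19 mm behind it (grip_point_offset is the z of the grasp point in the tool frame, in m); z points along the fingers, y is the line along which they close (so a half turn about z gives the same grasp; the last joint's range is limited). The gripper opens to 85 mm and grips with 20 to 120 N. Pads are 22 mm wide; open, the fingers measure 114 mm over their backs; the gripper's body (76 mm by 85 mm) begins 54 mm behind the grasp point. The pads swing forward as they close: fully open they stand 13 mm farther back than shut.
Start: joints at [1.176, 0.351, 1.652, -0, 1.139, -0.085], TCP at [0.168, 0.524, 0.231] pointing down, gripper open.
Joint ranges: [-2.75, 2.75], [-0.79, 2.1], [0.01, 2.65], [-1.57, 4.71], [0.07, 3.14], [-2.87, 2.87]. Speed limits (rad/s): [2.22, 2.22, 2.79, 3.14, 3.14, 3.14].

INTERFACE

Orientations are given as a rotation vector (axis times angle).
In Python, from rig import * gives the robot as it stands.
- The arm moves only by the shell command python3 -m creep 'ROWS' [OPENING]. ROWS is JSON, a list of rows, each an object of numbers: "tx", "ty", "tz": the shift along the tool's x, y, z normalised to -1 to 1, where 1 is 0.2 m; "wx", "wy", "wz": the turn, a rotation vector about the tool's x, y, z normalised to -1 to 1, where 1 is 90 degrees. A call has 1 to 10 rows; each row is the pose to reach, as a shift and turn from the pose commanded when the call began, along the tool's axes at that moment; what a row does not reach only later rows make up. A row lasts 1/12 s, in which the tool goes at most 41.7 mm and 7.16 degrees, less where a joint would pass 70% of its speed; a pose out of reach is approached as far as the arm can. A call with a number of a shift or a turn outside -1 to 1 is refused whole. A call with a gripper value outside its range is refused whole. OPENING is the closure, from -1 (fully open) to 1 (shut), set as the call begins (- or left out, the last holds). The fingers move at their own pace and stop on an object; the grip force is fixed at half the most. Time passes only in rows, so rows that repeat a pose let the fingers close. It gives the time, the measured TCP pose, the force, the opening and the grip force at its end, in the units of the state.
- get_state(): the state, without advancing time (a new reading comes with each control period).
- get_image(name): name is "side" or "top"; returns a dict with "image" (384x512x3 uint8, blue, green, red), "fx", "fy", "cx", "cy" (pixels), "extrinsics" (4x4, takes a point from camera to world coordinates). Camera axes: x right, y down, z forward; pixel columns grow to the right and rows downward; lengths in m; the calibration is good to about 2 mm. A picture is of the moment at which its call begins. There is no depth.
- job_done(): hands the job in; it is judged then, once.
The state is a dict: "time": time; "joints": joint angles; "joint_velocities": joint speeds; "tau": joint torques, N m; "ee_pos": TCP position; "tcp_rot": TCP orientation; "wrist_force": force on the tool from outside, world axes, zero at the start; "ft_torque": the same for the moment, N m; "gripper_width": finger opening in m; "grasp_force": force on a finger pad.
Only numpy, scipy, OpenCV 4.12 (cv2) and the standard library are available. Lean on these libraries where they do the work, as an engineer would, in place of code of your own. Each camera call takes 0.05 s, during which the arm holds its last target. There are 200 camera calls.

TASK

The larger of the two embossed roundels is to be located for chasing: slide it flat along the dark steel board, without lifting it, until it sits fully home against all three locating pins, and leave it there. Leave the smaller roundel where it is.

Things in the scene. Friction and masses are not known exactly. Their poses are not given: they have to be found in the camera images.
- large_roundel_center (a point): Centre, half-way up, of the larger roundel: a loose round disc 84 mm in diameter, 22 mm thick (wooden backing, silvery embossed face whose relief adds at most 4 mm), about 0.25 kg, lying flat on the board, its centre 11 mm above the board's top. Too wide for most grippers; it slides when its rim is pushed with 1 to 3 N. Its z axis points up; its yaw means nothing.
- small_roundel_center (a point): Centre, half-way up, of the smaller roundel: same make and 22 mm thickness but only 54 mm in diameter, about 0.1 kg, lying loose on the board beside the larger one (which of them is on the left varies). It stays where it is.
- nest (a point): Point on the board's top surface below the larger roundel's centre when that touches all three pins. x axis: towards the middle pin; z: up. The pins are fixed upright steel dowels, 12 mm in diameter, 18 mm tall above the board, their axes 48 mm from this point at 0, +50 and -50 degrees from x. The nest is open towards -x, where the roundels lie; the pins stop a roundel pushed in from there.
- board: Fixed dark steel plate, 280 x 280 mm, 12 mm thick, origin at the centre of its underside on the table (its top is 12 mm higher), x and y along its edges; the nest point lies at x = +35 mm, y = 0. A loose white nylon rod (28 mm in diameter, 60 mm tall) stands on it near its far corner, at about x = +110, y = +105 mm.
Mind the look-alikes: they are no part of the job. What is shaped like the part that bears large_roundel_center but green or red is not meant.

How it is judged:
At the end, for the whole second after the job is handed in: The larger roundel lies flat on the board (within about 6 degrees, not raised by more than 5 mm), its centre within 8 mm of the nest point, that is, home against the three pins, and it is let go and stays there (horizontal distance between large_roundel_center and nest below 0.008 m and angle between large_roundel_center's own z axis and vertical below 0.1 rad and z of large_roundel_center in the frame of nest below 0.016 m); the robot touches nothing.
It fails at once if the larger roundel is lifted off the board (more than 12 mm) (z of large_roundel_center in the frame of nest above 0.023 m).
It fails at once if the larger roundel is tipped more than 17 degrees (angle between large_roundel_center's own z axis and vertical above 0.3 rad).
It fails at once if the smaller roundel is shifted by more than 15 mm (distance of small_roundel_center from where it was at the start of the episode above 0.015 m).
It also fails if it takes over 32 s, if anything falls off the work surface, if the arm or the gripper's body presses on something with over 40 N, if the wrist force passes 120 N, or if a joint passes its speed limit or range.

## Working session

There is one attempt and no reset: what is moved stays moved. The work goes in short steps, Python scripts to look and compute and a shell command to move; the robot and the scene stay as the last step left them, time stands still between calls to the robot, and variables do not carry over. Pictures are saved under pics/ and viewed, at most 10 in all, crops included, and the job is handed in when it is done.

```bash
mkdir -p pics
python3 - <<'E'
from rig import *
import cv2,json,numpy as np
for n in("top","side"):
    d=get_image(n);cv2.imwrite(f"pics/{n}0.png",d["image"])
    print(n,d["fx"],d["fy"],d["cx"],d["cy"],np.round(d["extrinsics"],4).tolist())
s=get_state();print(s["ee_pos"],s["tcp_rot"],s["time"],s["gripper_width"])
E
```

```text
top 473.12351977696045 473.12351977696045 258.7640579587902 194.72924849735193 [[0.0209, -0.9988, 0.0442, 0.4895], [-0.999, -0.0191, 0.0396, -0.0207], [-0.0387, -0.0449, -0.9982, 0.7292], [0.0, 0.0, 0.0, 1.0]]
side 462.4262374673382 462.4262374673382 259.0660608597832 191.78699907704313 [[-0.9301, -0.2786, 0.2396, 0.3419], [-0.3671, 0.6761, -0.6389, 0.4485], [0.016, -0.6821, -0.7311, 0.5653], [0.0, 0.0, 0.0, 1.0]]
[0.16753051 0.52356721 0.23082204] [-4.84639209e-01 -3.10372803e+00  1.52288246e-03] 0.1 0.08549209711107549
```

View pics/top0.png

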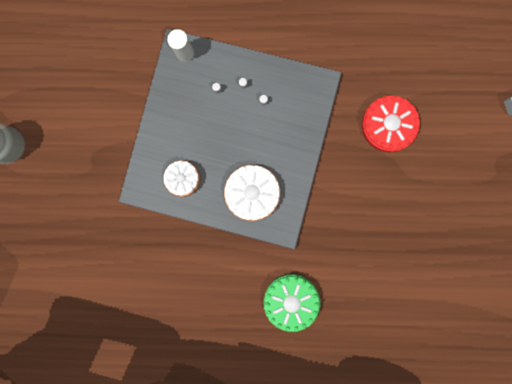

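View pics/side0.png

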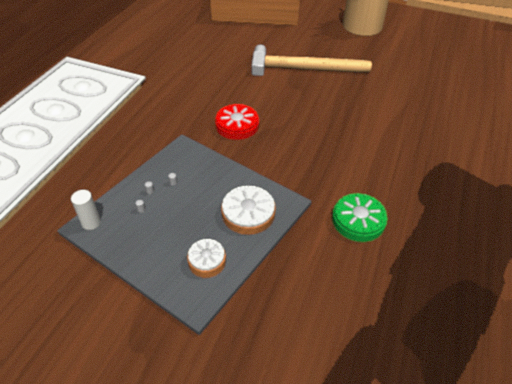

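The top view shows the candidates: a silvery large disc (252,192), a silvery small disc (181,178), a red disc (392,123) and a green disc (292,303). The large silvery one on the board is meant, as the coloured ones are look-alikes. The pins are at (216,87), (243,82) and (264,99), and the nylon rod is at (178,39).

```bash
cat > h.py <<'E'
from rig import *
import cv2,numpy as np
from scipy.optimize import least_squares
def ray(d,uv,z):
    E=np.array(d["extrinsics"]);v=E[:3,:3]@[(uv[0]-d["cx"])/d["fx"],(uv[1]-d["cy"])/d["fy"],1]
    return (E[:3,3]+v*(z-E[2,3])/v[2])[:2]
def blobs(d,lo=10):
    h=cv2.cvtColor(d["image"],cv2.COLOR_BGR2HSV)
    m=((h[...,2]>140)&(h[...,1]<60)).astype(np.uint8)
    m=cv2.morphologyEx(m,cv2.MORPH_CLOSE,np.ones((3,3)))
    cs,_=cv2.findContours(m,cv2.RETR_EXTERNAL,cv2.CHAIN_APPROX_NONE)
    return [(cv2.minEnclosingCircle(c),cv2.contourArea(c)) for c in cs if cv2.contourArea(c)>lo]
E
python3 - <<'E'
from h import *
d=get_image("top")
for (c,r),a in blobs(d): print(np.round(c,1),round(r,1),a,*[np.round(ray(d,c,z),4) for z in(.030,.034)])
h=cv2.cvtColor(d["image"],cv2.COLOR_BGR2HSV)
m=((h[...,1]<90)&(h[...,2]>40)).astype(np.uint8);m[:,:110]=0;m[260:]=0;m[:,345:]=0
cs,_=cv2.findContours(m,0,1);c=max(cs,key=cv2.contourArea)
q=cv2.approxPolyDP(cv2.convexHull(c),10,True)[:,0]
print("board",[(p.tolist(),np.round(ray(d,p,.012),4).tolist()) for p in q])
cv2.imwrite("pics/crop.png",cv2.resize(d["image"][30:250,115:345],None,fx=2.6,fy=2.6,interpolation=2))
s=get_image("side")
for (c,r),a in blobs(s): print("side",np.round(c,1),round(r,1),a,np.round(ray(s,c,.034),4),np.round(ray(s,c,.03),4))
E
```

```text
[291.5 303.5] 20.9 430.0 [ 0.3622 -0.0442] [ 0.363 -0.044]
[165.5 207. ] 42.6 426.0 [0.4994 0.1457] [0.4994 0.1447]
[251.5 192.6] 28.6 2397.5 [0.5233 0.0179] [0.5231 0.0177]
[166.1 177. ] 31.2 1174.5 [0.5443 0.1461] [0.5439 0.1452]
[146. 163.] 15.5 27.5 [0.5648 0.1771] [0.5643 0.176 ]
[  2. 154.] 3.6 11.0 [0.5748 0.3984] [0.5743 0.396 ]
[391.8 122. ] 20.4 350.0 [ 0.6316 -0.187 ] [ 0.6307 -0.1861]
[263.   98.5] 4.6 53.0 [0.6644 0.0037] [0.6634 0.0035]
[215.7  86.3] 4.6 52.5 [0.6821 0.0751] [0.681  0.0745]
[242.5  81.5] 4.5 49.5 [0.6898 0.0349] [0.6886 0.0346]
[178.   44.5] 16.0 361.0 [0.7454 0.134 ] [0.7439 0.1331]
board [([166, 29], [0.7763, 0.1574]), ([341, 72], [0.711, -0.1139]), ([294, 249], [0.4404, -0.0471]), ([119, 202], [0.5059, 0.2222])]
side [205.8 253. ] 18.2 853.5 [0.5419 0.1212] [0.5434 0.1188]
side [139.4 202.5] 3.7 29.5 [0.6772 0.0748] [0.6797 0.072 ]
side [360.5 211.5] 19.0 286.0 [ 0.3586 -0.0365] [ 0.3587 -0.0401]
side [ 85.4 209. ] 20.5 605.0 [0.745  0.1168] [0.7481 0.1143]
side [247.5 203.5] 26.6 1662.5 [0.5234 0.0137] [0.5247 0.0105]
side [148.2 183.8] 3.4 28.5 [0.6853 0.0352] [0.6879 0.0321]
side [171.6 175.3] 3.7 29.0 [0.6605 0.0041] [0.6629 0.0007]
side [236.5 116. ] 14.6 100.5 [ 0.6252 -0.1786] [ 0.6274 -0.1833]
side [ 72.  147.5] 101.5 10888.0 [0.8498 0.0097] [0.8536 0.0064]
side [260.   57.5] 12.9 237.5 [ 0.6595 -0.3849] [ 0.6619 -0.3912]
```

View pics/crop.png

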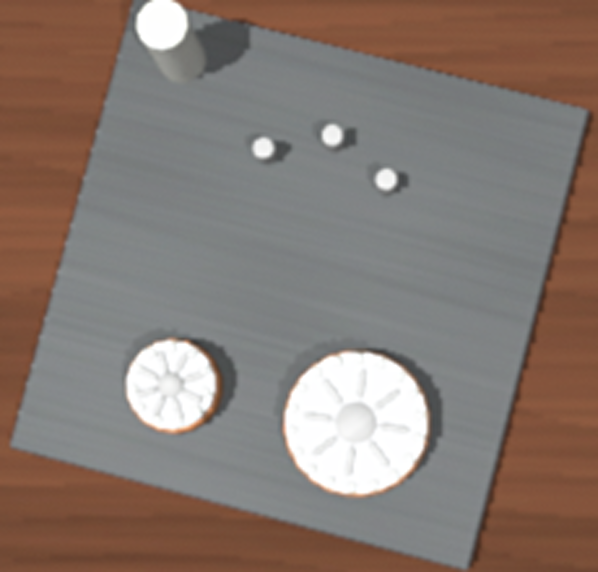

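The crop confirms it: the large silvery disc at crop (356,422), the small one at (172,385), and the pins clear. That puts the large roundel at about (0.523,0.016) and the nest at about (0.642,0.0455). The push heading is 13.9°. I'll use half-open fingers as a cradle behind the disc.

```bash
python3 -m creep '[{"tx":-0.9,"ty":-0.87},{"tx":-0.9,"ty":-0.87},{"tx":-0.9,"ty":-0.87},{"tx":-0.9,"ty":-0.87},{"tx":-0.9,"ty":-0.87},{"tx":-0.9,"ty":-0.87},{"tx":-0.9,"ty":-0.87},{"tx":-0.9,"ty":-0.87}]' -0.18
python3 -m creep '[{"tx":-0.9,"ty":-0.87},{"tx":-0.9,"ty":-0.87},{"tx":-0.9,"ty":-0.87},{"tx":-0.9,"ty":-0.87},{"tx":-0.9,"ty":-0.87},{"tx":-0.9,"ty":-0.87},{"tx":-0.9,"ty":-0.87},{"tx":-0.9,"ty":-0.87}]'
python3 -m creep '[{"tx":-0.35,"ty":-0.33,"tz":0.6,"wz":-0.352},{"tx":-0.35,"ty":-0.33,"tz":0.6,"wz":-0.352},{"tx":-0.35,"ty":-0.33,"tz":0.6,"wz":-0.352},{"tx":-0.35,"ty":-0.33,"tz":0.6,"wz":-0.352},{"tx":-0.35,"ty":-0.33,"tz":0.6,"wz":-0.352},{"tx":-0.35,"ty":-0.33,"tz":0.6,"wz":-0.352},{"tx":-0.35,"ty":-0.33,"tz":0.6,"wz":-0.352}]'
```

```text
validation failed for argument at $[0]...
validation failed for argument at $[0]...
validation failed for argument at $[0]...
```

```bash
python3 -m creep '[{"tx":-0.9,"ty":-0.87,"tz":0,"wx":0,"wy":0,"wz":0},{"tx":-0.9,"ty":-0.87,"tz":0,"wx":0,"wy":0,"wz":0},{"tx":-0.9,"ty":-0.87,"tz":0,"wx":0,"wy":0,"wz":0},{"tx":-0.9,"ty":-0.87,"tz":0,"wx":0,"wy":0,"wz":0},{"tx":-0.9,"ty":-0.87,"tz":0,"wx":0,"wy":0,"wz":0},{"tx":-0.9,"ty":-0.87,"tz":0,"wx":0,"wy":0,"wz":0},{"tx":-0.9,"ty":-0.87,"tz":0,"wx":0,"wy":0,"wz":0},{"tx":-0.9,"ty":-0.87,"tz":0,"wx":0,"wy":0,"wz":0}]' -0.18
```

```text
time: 0.87
ee_pos: [0.2869, 0.3019, 0.2315]
tcp_rot: [0.491, 3.103, 0.0]
wrist_force: [0.2, 0.4, 0.1]
gripper_width: 0.0508
grasp_force: 0.0
```

```bash
python3 -m creep '[{"tx":-0.9,"ty":-0.87,"tz":0,"wx":0,"wy":0,"wz":0},{"tx":-0.9,"ty":-0.87,"tz":0,"wx":0,"wy":0,"wz":0},{"tx":-0.9,"ty":-0.87,"tz":0,"wx":0,"wy":0,"wz":0},{"tx":-0.9,"ty":-0.87,"tz":0,"wx":0,"wy":0,"wz":0},{"tx":-0.9,"ty":-0.87,"tz":0,"wx":0,"wy":0,"wz":0},{"tx":-0.9,"ty":-0.87,"tz":0,"wx":0,"wy":0,"wz":0},{"tx":-0.9,"ty":-0.87,"tz":0,"wx":0,"wy":0,"wz":0},{"tx":-0.9,"ty":-0.87,"tz":0,"wx":0,"wy":0,"wz":0}]'
python3 -m creep '[{"tx":-0.35,"ty":-0.33,"tz":0.6,"wx":0,"wy":0,"wz":-0.352},{"tx":-0.35,"ty":-0.33,"tz":0.6,"wx":0,"wy":0,"wz":-0.352},{"tx":-0.35,"ty":-0.33,"tz":0.6,"wx":0,"wy":0,"wz":-0.352},{"tx":-0.35,"ty":-0.33,"tz":0.6,"wx":0,"wy":0,"wz":-0.352},{"tx":-0.35,"ty":-0.33,"tz":0.6,"wx":0,"wy":0,"wz":-0.352},{"tx":-0.35,"ty":-0.33,"tz":0.6,"wx":0,"wy":0,"wz":-0.352},{"tx":-0.35,"ty":-0.33,"tz":0.6,"wx":0,"wy":0,"wz":-0.352}]'
```

```text
time: 1.53
ee_pos: [0.4051, 0.0822, 0.2311]
tcp_rot: [-0.489, -3.103, -0.0]
wrist_force: [-1.0, -0.2, -0.7]
gripper_width: 0.0506
grasp_force: 0.0
time: 2.12
ee_pos: [0.4509, 0.0001, 0.1113]
tcp_rot: [0.381, -3.118, -0.0]
wrist_force: [-0.2, -0.2, 0.3]
gripper_width: 0.0505
grasp_force: 0.0
```

```bash
python3 -m creep '[{"tx":0,"ty":-0.01,"tz":0.15,"wx":0,"wy":0,"wz":0},{"tx":0,"ty":-0.01,"tz":0.3,"wx":0,"wy":0,"wz":0},{"tx":0,"ty":-0.01,"tz":0.4,"wx":0,"wy":0,"wz":0},{"tx":0,"ty":-0.01,"tz":0.44,"wx":0,"wy":0,"wz":0},{"tx":0,"ty":-0.01,"tz":0.475,"wx":0,"wy":0,"wz":0},{"tx":0,"ty":-0.01,"tz":0.475,"wx":0,"wy":0,"wz":0}]'
python3 - <<'E'
from h import *
d=get_image("side");cv2.imwrite("pics/s1.png",cv2.resize(d["image"][80:340,50:400],None,fx=2.2,fy=2.2))
E
```

```text
time: 2.62
ee_pos: [0.4515, -0.0028, 0.0163]
tcp_rot: [-0.381, 3.118, 0.0]
wrist_force: [-0.7, 0.1, 0.6]
gripper_width: 0.0503
grasp_force: 0.0
```

View pics/s1.png

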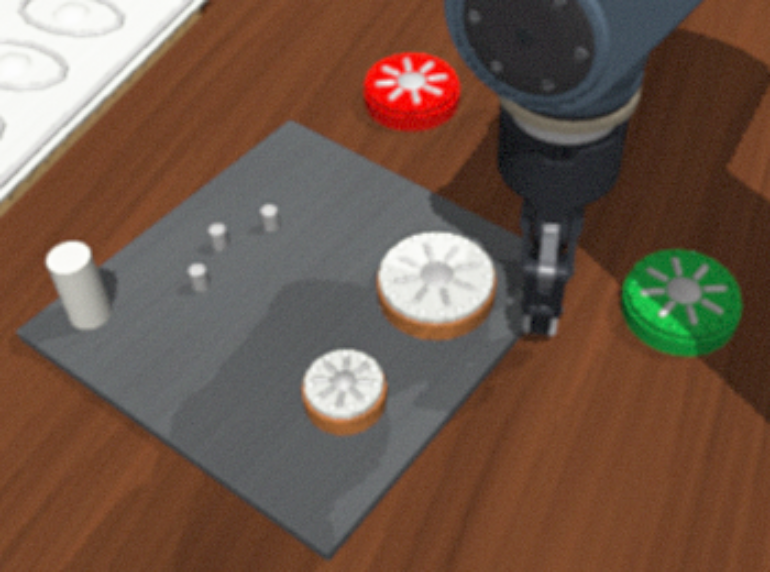

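The fingers stand low at crop (540,320), just behind the large roundel at (436,285), and clear of everything else. I'll push slowly along tool −x.

```bash
python3 -m creep '[{"tx":-0.05,"ty":0,"tz":0,"wx":0,"wy":0,"wz":0},{"tx":-0.1,"ty":0,"tz":0,"wx":0,"wy":0,"wz":0},{"tx":-0.13,"ty":0,"tz":0,"wx":0,"wy":0,"wz":0},{"tx":-0.16,"ty":0,"tz":0,"wx":0,"wy":0,"wz":0},{"tx":-0.19,"ty":0,"tz":0,"wx":0,"wy":0,"wz":0},{"tx":-0.22,"ty":0,"tz":0,"wx":0,"wy":0,"wz":0},{"tx":-0.25,"ty":0,"tz":0,"wx":0,"wy":0,"wz":0},{"tx":-0.28,"ty":0,"tz":0,"wx":0,"wy":0,"wz":0},{"tx":-0.32,"ty":0,"tz":0,"wx":0,"wy":0,"wz":0},{"tx":-0.36,"ty":0,"tz":0,"wx":0,"wy":0,"wz":0}]'
python3 - <<'E'
from h import *
d=get_image("side")
for (c,r),a in blobs(d,200): print("side",np.round(c,1),round(r,1),a,np.round(ray(d,c,.034),4))
cv2.imwrite("pics/s2.png",cv2.resize(d["image"][80:340,50:400],None,fx=2.2,fy=2.2))
E
```

```text
time: 3.5
ee_pos: [0.522, 0.0139, 0.0163]
tcp_rot: [0.381, -3.118, 0.0]
wrist_force: [-2.5, -0.7, 2.0]
gripper_width: 0.0503
grasp_force: 1.6
side [206.  253.5] 18.2 847.5 [0.5413 0.1218]
side [ 86.  209.1] 20.7 640.5 [0.744  0.1167]
side [217.7 204. ] 22.9 1254.5 [0.5653 0.032 ]
side [ 72.5 148. ] 101.5 10927.5 [0.8482 0.0104]
```

View pics/s2.png

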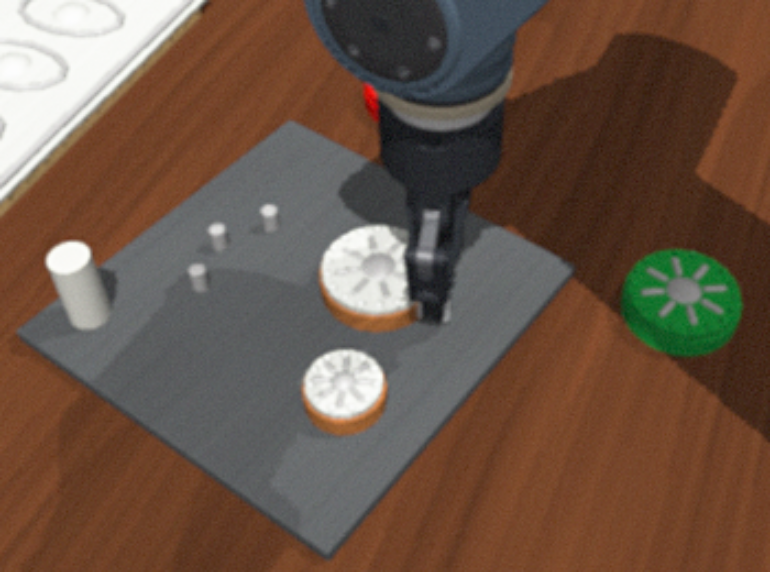

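The disc at crop (378,266) is cradled against the fingers and sliding flat. The small roundel has not moved. I'll continue.

```bash
python3 -m creep '[{"tx":-0.03,"ty":0.002,"tz":0,"wx":0,"wy":0,"wz":0},{"tx":-0.07,"ty":0.004,"tz":0,"wx":0,"wy":0,"wz":0},{"tx":-0.11,"ty":0.006,"tz":0,"wx":0,"wy":0,"wz":0},{"tx":-0.15,"ty":0.008,"tz":0,"wx":0,"wy":0,"wz":0},{"tx":-0.19,"ty":0.008,"tz":0,"wx":0,"wy":0,"wz":0},{"tx":-0.23,"ty":0.008,"tz":0,"wx":0,"wy":0,"wz":0},{"tx":-0.26,"ty":0.008,"tz":0,"wx":0,"wy":0,"wz":0},{"tx":-0.29,"ty":0.008,"tz":0,"wx":0,"wy":0,"wz":0},{"tx":-0.32,"ty":0.008,"tz":0,"wx":0,"wy":0,"wz":0},{"tx":-0.32,"ty":0.008,"tz":0,"wx":0,"wy":0,"wz":0}]'
python3 - <<'E'
from h import *
d=get_image("side")
print([np.round(ray(d,p,.037),4) for p in((248.6,202.7),(221.8,200.9))])
cv2.imwrite("pics/s3.png",cv2.resize(d["image"][130:290,100:300],None,fx=3.5,fy=3.5,interpolation=2))
E
```

```text
time: 4.38
ee_pos: [0.5843, 0.031, 0.0164]
tcp_rot: [-0.381, 3.117, -0.0]
wrist_force: [0.1, 0.4, 0.5]
gripper_width: 0.0505
grasp_force: 0.0
[array([0.5215, 0.0141]), array([0.5608, 0.0263])]
```

View pics/s3.png

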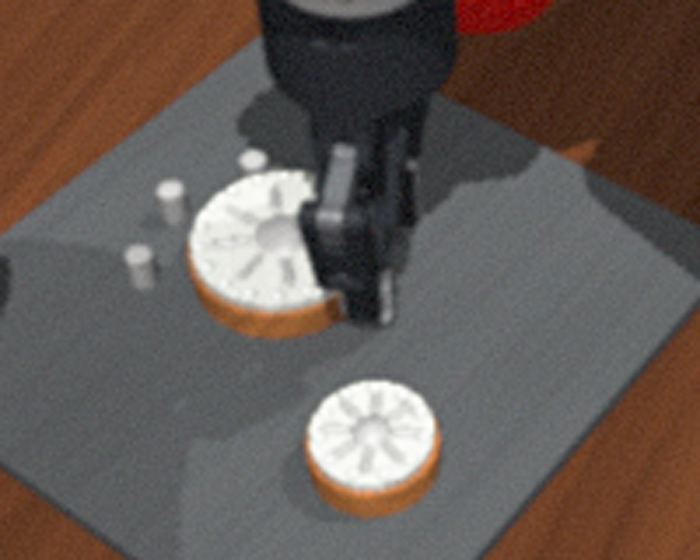

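The disc hub at crop (277,236) is about 18 mm short of home. The pins are ahead of it at (253,160), (171,200) and (141,268). I'll creep on while watching the force.

```bash
python3 -m creep '[{"tx":-0.015,"ty":0,"tz":0,"wx":0,"wy":0,"wz":0},{"tx":-0.03,"ty":0,"tz":0,"wx":0,"wy":0,"wz":0},{"tx":-0.045,"ty":0,"tz":0,"wx":0,"wy":0,"wz":0},{"tx":-0.06,"ty":0,"tz":0,"wx":0,"wy":0,"wz":0},{"tx":-0.075,"ty":0,"tz":0,"wx":0,"wy":0,"wz":0},{"tx":-0.085,"ty":0,"tz":0,"wx":0,"wy":0,"wz":0}]'
python3 -m creep '[{"tx":-0.005,"ty":0,"tz":0,"wx":0,"wy":0,"wz":0},{"tx":-0.01,"ty":0,"tz":0,"wx":0,"wy":0,"wz":0}]'
python3 - <<'E'
from h import *
d=get_image("side")
cv2.imwrite("pics/s4.png",cv2.resize(d["image"][130:290,100:300],None,fx=3.5,fy=3.5,interpolation=2))
E
```

```text
time: 4.93
ee_pos: [0.5999, 0.035, 0.0163]
tcp_rot: [-0.381, 3.118, -0.0]
wrist_force: [-2.1, -0.6, -0.4]
gripper_width: 0.0501
grasp_force: 0.6
time: 5.1
ee_pos: [0.6007, 0.0353, 0.016]
tcp_rot: [0.381, -3.116, -0.0]
wrist_force: [-8.2, -2.0, 1.6]
gripper_width: 0.0505
grasp_force: 3.8
```

View pics/s4.png

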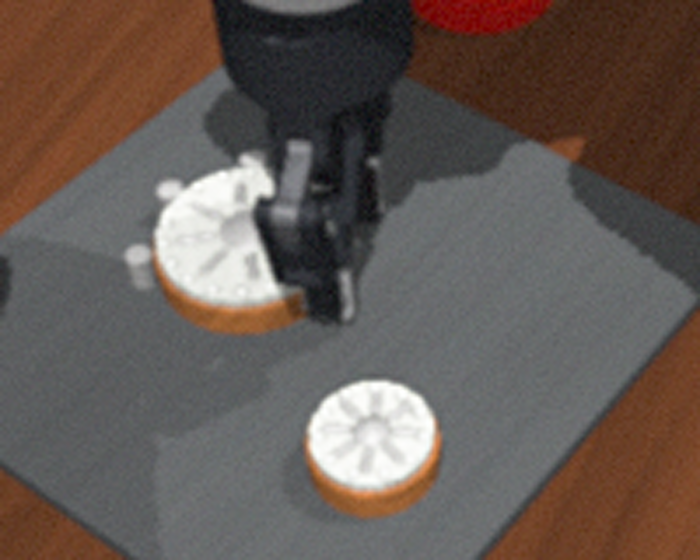

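The force rose to 8 N with the disc against the pins at crop (235,230). I'll back off straight, lift, and check from above.

```bash
python3 -m creep '[{"tx":0.02,"ty":0,"tz":0,"wx":0,"wy":0,"wz":0},{"tx":0.08,"ty":0,"tz":0,"wx":0,"wy":0,"wz":0},{"tx":0.2,"ty":0,"tz":0,"wx":0,"wy":0,"wz":0},{"tx":0.25,"ty":0,"tz":-0.1,"wx":0,"wy":0,"wz":0},{"tx":0.3,"ty":0,"tz":-0.3,"wx":0,"wy":0,"wz":0},{"tx":0.5,"ty":0,"tz":-0.5,"wx":0,"wy":0,"wz":0},{"tx":0.7,"ty":0,"tz":-0.6,"wx":0,"wy":0,"wz":0},{"tx":0.9,"ty":0,"tz":-0.6,"wx":0,"wy":0,"wz":0},{"tx":1,"ty":0,"tz":-0.6,"wx":0,"wy":0,"wz":0},{"tx":1,"ty":0,"tz":-0.6,"wx":0,"wy":0,"wz":0}]'
python3 - <<'E'
from h import *
for n in("top","side"):
    d=get_image(n)
    for (c,r),a in blobs(d,25): print(n,np.round(c,1),round(r,1),a,np.round(ray(d,c,.034),4),np.round(ray(d,c,.03),4))
    cv2.imwrite(f"pics/{n}5.png",d["image"])
E
```

```text
time: 5.98
ee_pos: [0.4025, -0.0132, 0.1366]
tcp_rot: [0.38, -3.117, -0.0]
wrist_force: [-0.2, -0.9, 0.1]
gripper_width: 0.0505
grasp_force: 0.0
top [263. 345.] 71.9 8074.0 [ 0.3022 -0.0038] [ 0.3011 -0.0038]
top [173.5 213.5] 32.9 296.5 [0.49   0.1325] [0.49   0.1334]
top [142.5 197. ] 13.5 32.5 [0.5135 0.1796] [0.5137 0.1808]
top [176.5 176.5] 21.3 968.5 [0.545  0.1296] [0.5453 0.1305]
top [  3.5 150. ] 8.7 44.0 [0.5804 0.3939] [0.581  0.3963]
top [392. 122.] 20.6 397.0 [ 0.6307 -0.1864] [ 0.6315 -0.1873]
top [233.7 135.7] 122.5 20611.5 [0.6072 0.0459] [0.6078 0.0463]
side [205.8 253.6] 18.0 841.0 [0.5414 0.122 ] [0.5429 0.1196]
side [360.5 211.5] 19.0 289.0 [ 0.3586 -0.0365] [ 0.3587 -0.0401]
side [ 85.4 209. ] 20.5 618.0 [0.745  0.1169] [0.748  0.1144]
side [165.5 197. ] 31.1 1709.0 [0.646  0.0496] [0.6483 0.0466]
side [236.5 116. ] 14.6 96.5 [ 0.6252 -0.1786] [ 0.6274 -0.1833]
side [ 72.  147.5] 101.5 10898.0 [0.8498 0.0097] [0.8536 0.0064]
side [259.5  58.5] 14.5 275.5 [ 0.659  -0.3806] [ 0.6614 -0.3869]
```

View pics/top5.png

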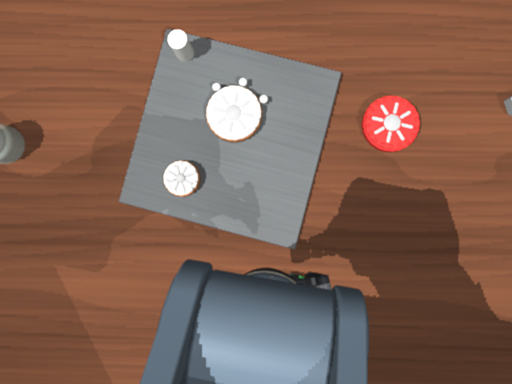

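In the top view the large roundel at (234,113) is 31.6, 32.3 and 33.1 px from the three pins. The expected 48 mm is about 32 px, so it is home on all three. The small roundel is still at (181,178), and the arm is clear.

```bash
python3 -c "from rig import *; print(job_done())"
```

```text
the job is handed in; nothing more can be done
None
```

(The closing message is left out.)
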